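# Fasten the tea chest: hasp over the staple, pin through the loop

### The arm

A 6-joint arm with a two-finger parallel gripper is mounted at the origin on the work surface. World frame = base frame: x ahead of the robot, y to its left, z up, the work surface at z = 0. Lengths are in mm, angles in rad, forces in N, time in s.
With the tool pointing down it reaches from about 350 to 875 mm from the base axis. Payload 4.2 kg.
Tool frame: the origin (TCP) lies midway between the tips of the shut fingers; the grasp point (between the pads) lies 19 mm behind it; z points along the fingers, y is the line along which they close (so a half turn about z gives the same grasp; the last joint's range is limited). The gripper opens to 85 mm and grips with 20 to 120 N. Pads are 22 mm wide; open, the fingers measure 114 mm over their backs; the gripper's body (76 mm by 85 mm) begins 54 mm behind the grasp point. The pads swing forward as they close: fully open they stand 13 mm farther back than shut.
Start: joints at [-0.993, 0.385, 0.008, 0, -1.194, -0.259], TCP at [195.907, -593.481, 231.312] pointing down, gripper open.
Joint ranges: [-3.14, 3.14], [-1.21, 2.06], [-1.07, 1.41], [-3.16, 2.05], [-2.99, -0.16], [-3.1, 3.1]. Speed limits (rad/s): [2.79, 2.79, 3.14, 3.14, 3.14, 3.14].

### API

Orientations are given as a unit quaternion [x, y, z, w].
In Python, from bench import sensors, get_image, camera_params, job_done gives the robot as it stands.
- The arm moves only by the tool servo_tool, never from a script. Its argument "motion" is a list of rows, each an object with "travel": the shift along the tool's x, y, z as a fraction of full scale, a list of three; "rot": the turn, a rotation vector about the tool's x, y, z as a fraction of full scale, a list of three; "hand": the opening, from 0 (shut) to 1 (fully open). In form: [{"travel": [x, y, z], "rot": [wx, wy, wz], "hand": hand}, ...]. A call has 1 to 10 rows; each row shifts and turns the commanded pose from where the row before left it, along the tool's axes as they then stand; what a row does not reach is not made up. Full scale, the value 1, is 25 cm for a shift and 360 degrees for a turn. A row lasts 1/12 s, in which the tool goes at most 41.7 mm and 7.16 degrees, less where a joint would pass 70% of its speed; a pose out of reach is approached as far as the arm can. A call with a number of a shift or a turn outside -1 to 1 is refused whole. A call with a gripper value outside its range is refused whole. The fingers move at their own pace and stop on an object; the grip force is fixed at half the most. Time passes only in rows, so rows that do not move let the fingers close. It gives the time, the measured TCP pose, the force, the opening and the grip force at its end, in the units of the state.
- sensors.read_state(): the state, without advancing time (a new reading comes with each control period).
- get_image(name): name is "side" or "top"; returns (picture, depth): 420x560x3 uint8, red, green, blue; 420x560 float32, mm along the optical axis (not along the pixel's ray), 0 where there is no reading.
- camera_params(name): a dict with "camera_matrix" (3x3 intrinsics, pixels), "R" (3x3) and "t" (3): a world point X has camera coordinates R X + t. Camera axes: x right, y down, z forward; pixel columns grow to the right and rows downward; lengths in mm; the calibration is good to about 2 mm. A picture is of the moment at which its call begins. camera_params takes no time and is no camera call.
- job_done(): hands the job in; it is judged then, once.
The state is a dict: "clock": time; "joints": joint angles; "joint_vel": joint speeds; "joint_efforts": joint torques, N m; "position": TCP position; "ee_rot": TCP orientation; "contact_force": force on the tool from outside, world axes, zero at the start; "wrist_torque": the same for the moment, N m; "gripper_width": finger opening in mm; "grasp_force": force on a finger pad.
Only numpy, scipy, OpenCV 4.12 (cv2) and the standard library are available. Lean on these libraries where they do the work, as an engineer would, in place of code of your own. Each camera call takes 0.05 s, during which the arm holds its last target. There are 200 camera calls.

### The job

Fasten the wooden tea chest on the samovar table: swing the steel hasp on its lid right over and down until it hangs flat over the front with the staple's loop standing through its slot, then take the steel pin from the open aluminium box and drop it upright, tip down, through the loop in front of the hasp until its handle rests on the staple. The pin lies flat but must go in upright; you can lean it in either empty porcelain cup, like a spoon, to take it again by the handle. Keep the lid shut and both cups standing about where they are, and do not knock against the samovar or the tiered stand.

Things in the scene. Friction and masses are not known exactly. Their poses are not given: they have to be found in the camera images.
- chest: Dark wooden tea chest (fixed), 150 mm deep, 220 mm wide along its front, 154 mm high with its lid shut. Origin under its centre; its front faces its -x, y runs along the front, z up. A steel staple stands out from the middle of the front, and a steel hasp is hinged at the front edge of the lid's top.
- staple_eye (a point): Where the pin goes: in the staple's loop (level U of 5 mm bar, open up and down), 27 mm out from the middle of the chest's front, 108 mm above the table. Axes as chest (x into the chest). Loop 18 mm wide inside along y; its bend begins 9 mm farther out and ends at 14 mm; inwards, the front of the closed hasp strap is 16 mm from this point.
- hasp_hinge (a point): Middle of the hasp's hinge axis at the front edge of the lid's top: 9 mm out from the chest's front face, midway along it, 158 mm above the table (50 mm above staple_eye). Axes as chest while the lid is shut; the hinge axis is its y.
- hasp (a joint): Hasp angle, rad: 0 = hanging over the staple (home), 1.57 = straight out, 3.14 = straight up, 4.45 = limit, folded back over the lid. At angle q a point r from the axis lies r*sin(q) out from the hinge (away from the chest) and r*cos(q) below it. Stiff hinge: it stays where it is left; 1 to 2 N at 50 mm moves it. Starts leaning back over the lid, 3.4 to 4.0.
- hasp_strap (a point): Centre of the hasp's slot, 50 mm from the hinge axis. The strap is 52 mm wide along the hinge axis, 4 mm thick, reaches 78 mm from the hinge; slot 34 mm by 16 mm high. A 14 mm thumb lip crosses its end, on the side facing out when it hangs. Shut fingers can push it over from the lid's side; its thin edges slip if pinched.
- lid (a joint): Angle of the chest's lid, rad: 0 = shut (as it starts), grows as its front rises; only its weight (800 g) holds it.
- pin_mid (a point): Middle of the loose steel pin, on its axis; 150 mm long, 130 to 210 g. x from tip to handle, y across the flat handle's width, z across its thickness. Starts flat in the aluminium box, z up, axis 12 mm above the table. Round shank 12 mm thick, round tip, 100 mm from tip to shoulder, then a flat loop handle 50 mm long, 30 mm wide, 12 mm thick with a window 12 by 30 mm.
- pin_handle (a point): Point on the pin's axis near the middle of the handle's window, 52 mm from pin_mid. The handle is 30 mm wide along y, 12 mm thick along z, and ends 23 mm farther on.
- pin_shoulder (a point): Point on the pin's axis where shank meets handle, 25 mm from pin_mid. The shoulder cannot pass the loop and rests on the staple when the pin is home.
- pin_tip (a point): The pin's tip, on its axis, 75 mm from pin_mid.
- alu_box_floor (a point): Centre of the inner floor of the open aluminium box (fixed), 6 mm above the table. x along the box's length, z up. Inside 184 by 124 mm; walls 3 mm thick, rim 39 mm above the table. Its sliding lid is off and lies under it, 3 mm thick, sticking out 28 mm at the -x end.
- cup1_floor (a point): Centre of the inner floor of a loose, empty porcelain cup, 300 g, 6 mm above the table, z up. 66 mm high, 84 mm across outside and 76 mm inside at the rim, 66 mm inside at the floor; small handle along its +x, reaching 69 mm from the axis, up to 58 mm high. A pin leaned in it like a spoon, tip on the floor, shank on the rim, rests at about 45 degrees.
- cup2_floor (a point): The same point of the second, identical cup.
- samovar: Electric steel samovar with brass trim (fixed), about 195 mm across and 340 mm high; side handles reach 132 mm and the tap 145 mm from its axis; origin on the table under its axis. Not to be knocked.
- stand: Three-tier ceramic serving stand (fixed), bottom plate 200 mm across, 360 mm high; origin on the table under its axis. Not to be knocked.
Not all that is in view belongs to the job. What is meant by the part that bears pin_mid is not turquoise or yellow, and is the smaller of those in its own colour.

How it is judged (in metres and radians):
On the way:
1. the hasp hangs home over the staple (value of joint hasp below 0.15 rad and value of joint lid below 0.03 rad), for 0.2 s.
At the end, for the whole second after the job is handed in: Hasp home (within 0.15 rad), lid shut (0.03 rad); pin at rest, upright within 0.2 rad, tip down in the loop in front of the hasp, shoulder on the staple: within 14 mm of the loop's middle sideways and at most 10 mm above it. Both cups upright, within 50 mm of their start (all of step 1 and horizontal distance between pin_shoulder and staple_eye below 0.014 m and z of pin_shoulder in the frame of staple_eye between -0.006 and 0.01 m and z of pin_tip in the frame of staple_eye below -0.085 m and angle between pin_mid's own x axis and vertical below 0.2 rad and linear speed of pin below 0.02 m/s and angle between each of cup1_floor, cup2_floor's own z axis and vertical below 0.1 rad and distance of each of cup1_floor, cup2_floor from where it was at the start of the episode below 0.05 m); the robot touches nothing.
It fails at once if a porcelain cup is tipped over or pushed more than 50 mm from its place (angle between any of cup1_floor, cup2_floor's own z axis and vertical above 0.5 rad or distance of any of cup1_floor, cup2_floor from where it was at the start of the episode above 0.05 m).
It fails at once if the chest's lid is opened (more than 0.15 rad) (value of joint lid above 0.15 rad).
It fails at once if the samovar or the tiered stand is knocked against (over 5 N) (contact force between any of samovar, stand and anything else above 5 N).
It also fails if it takes over 72 s, if anything falls off the work surface, if the arm or the gripper's body presses on something with over 40 N, if the wrist force passes 120 N, or if a joint passes its speed limit or range.

## Working session

There is one attempt and no reset: what is moved stays moved. The work goes in short steps, Python scripts to look and compute and a tool call to move; the robot and the scene stay as the last step left them, time stands still between calls to the robot, and variables do not carry over. Pictures are saved under pics/ and viewed, at most 10 in all, crops included, and the job is handed in when it is done.

Besides the shell and the picture viewer there is one more tool, called after "Request:" as name([rows], argument=value, ...), one row to a line, values as JSON. servo_tool: Moves the arm, as the interface text tells. Its arguments: {"type":"object","properties":{"motion":{"type":"array"}},"required":["motion"]}

```bash
ls; mkdir -p pics
cat > h.py <<'E'
import numpy as np, cv2
from bench import sensors, get_image, camera_params, job_done
def grab(n,tag):
    im,d=get_image(n); np.savez(f'{tag}.npz',im=im,d=d); cv2.imwrite(f'pics/{tag}.png',im[:,:,::-1]); return im,d
def cloud(n,d):
    p=camera_params(n);K=np.array(p['camera_matrix']);R=np.array(p['R']);t=np.array(p['t'])
    v,u=np.mgrid[:d.shape[0],:d.shape[1]]
    c=np.stack([(u-K[0,2])/K[0,0]*d,(v-K[1,2])/K[1,1]*d,d],-1)
    return (c-t)@R
E
python3 - <<'E'
from h import *
for n in('side','top'):
    im,d=grab(n,n+'0'); p=camera_params(n); print(n,np.array(p['camera_matrix']).tolist(),(-np.array(p['R']).T@p['t']).round(), np.array(p['R'])[2].round(2))
print(sensors.read_state())
E
```

```text
pics
side [[489.9837423142985, 0.0, 269.9531697881593], [0.0, 489.9837423142985, 215.92258042300588], [0.0, 0.0, 1.0]] [  138. -1372.   902.] [ 0.23  0.84 -0.5 ]
top [[476.39765595435705, 0.0, 279.60131529462353], [0.0, 476.39765595435705, 208.41147876565825], [0.0, 0.0, 1.0]] [ 259.  -41. 1384.] [ 0.19  0.01 -0.98]
{'clock': 0.1, 'joints': array([-9.93371688e-01,  3.85492086e-01,  6.76928300e-03, -4.12047259e-04,
       -1.19400817e+00, -2.58578240e-01]), 'joint_vel': array([-0.0016984 , -0.00182285,  0.00194129,  0.00059924, -0.00198523,
        0.00036528]), 'joint_efforts': array([-5.38432948e-05, -3.93319559e+01,  1.88929331e+01,  4.19797942e+00,
       -2.58869863e-03,  4.81383466e-06]), 'position': array([ 195.75564914, -593.00782316,  230.32953885]), 'ee_rot': array([-1.58673644e-01,  9.87330594e-01,  9.61774813e-04, -2.17660028e-04]), 'contact_force': array([-0.22309043, -0.02157952,  0.68311771]), 'wrist_torque': array([-0.04878888,  0.01523253, -0.09055549]), 'grasp_force': 0.0, 'gripper_width': 85.33514347317883}
```

View pics/top0.png

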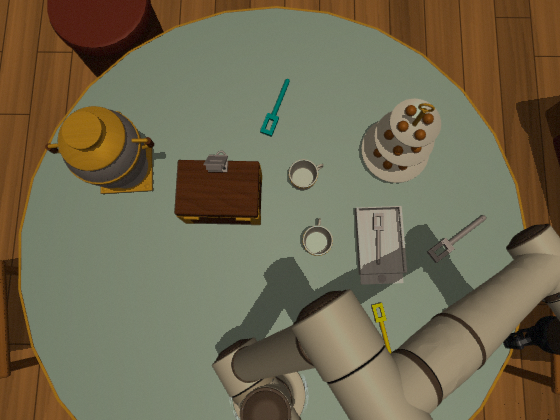

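View pics/side0.png

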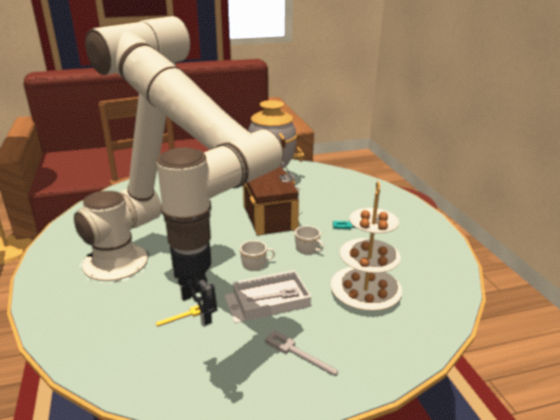

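The top view shows the chest at (218,190) with its hasp on the far (+x) edge at (216,162). The cups are at (303,174) and (316,240), the box at (380,243) with the small grey pin, handle at (378,222). The samovar is at (100,145), the stand at (405,140). Side view agrees. Now to measure.

Run:
```python
from h import *
z=np.load('top0.npz');im=z['im'];d=z['d'];P=cloud('top',d);hsv=cv2.cvtColor(im,cv2.COLOR_RGB2HSV)
def rep(n,m,min=20):
    k,l,s,c=cv2.connectedComponentsWithStats(m.astype(np.uint8))
    for i in range(1,k):
        if s[i,4]<min: continue
        q=P[l==i]; r=cv2.minAreaRect(q[:,:2].astype(np.float32)); print(n,s[i,:5].tolist(),'med',np.median(q,0).round(1),'rect',np.round(r[0],1),np.round(r[1],1),round(r[2],1))
def box(a,b,c,e): 
    m=np.zeros(d.shape,bool); m[b:e,a:c]=True; return m
Z=P[...,2]
print('table z',np.median(Z[300:330,120:160]), Z[280,300])
b=box(170,140,270,230)
rep('chest',b&(abs(Z-154)<6),200)
rep('hasp',b&(Z>163),8)
print('hasp px'); 
for v in range(148,174,2): print(v,[(P[v,u].round(0).astype(int).tolist()) for u in range(204,232,4)])
rep('cup1',box(283,155,330,192)&(Z>50))
rep('cup2',box(295,215,340,262)&(Z>50))
rep('box rim',box(345,195,415,290)&(Z>32))
rep('pin',box(362,210,398,270)&(Z>13)&(Z<30),5)
rep('samovar',box(40,90,160,200)&(Z>100),200)
rep('stand',box(355,90,450,185)&(Z>5),200)
crop=cv2.resize(im[140:300,170:420],(800,512),interpolation=cv2.INTER_CUBIC);cv2.imwrite('pics/crop0.png',crop[:,:,::-1])
```

```text
table z -0.4212035223806459 -2.2446517251074525
chest [174, 160, 85, 57, 4266] med [543.4 142.  153.8] rect [547.7 144.6] [220.2 150.3] 89.7
hasp [204, 155, 24, 15, 269] med [599.6 142.8 212.6] rect [440.9  70.7] [423.   60.8] 23.3
hasp px
148 [[706, 211, -2], [704, 198, 4], [704, 186, 4], [705, 174, 3], [706, 162, 0], [706, 150, 0], [707, 138, -1]]
150 [[700, 211, -2], [698, 198, 3], [699, 186, 0], [699, 174, 0], [699, 162, 1], [702, 151, -6], [700, 138, -1]]
152 [[693, 210, 0], [692, 198, 2], [693, 186, -1], [693, 174, 1], [659, 146, 108], [695, 150, -5], [695, 138, -3]]
154 [[686, 210, -1], [686, 198, 1], [686, 185, 1], [654, 157, 105], [687, 161, -1], [652, 134, 113], [688, 137, -1]]
156 [[679, 209, 5], [629, 169, 168], [630, 158, 165], [630, 148, 166], [630, 137, 167], [631, 127, 163], [680, 136, 4]]
158 [[672, 208, 5], [619, 166, 182], [618, 155, 185], [621, 145, 178], [619, 134, 184], [621, 124, 178], [676, 137, -5]]
160 [[623, 182, 152], [609, 163, 197], [610, 153, 194], [611, 143, 194], [612, 133, 191], [609, 121, 199], [668, 136, 3]]
162 [[600, 171, 212], [600, 160, 211], [
[... 572 characters left out ...]
, 155]]
172 [[589, 180, 153], [589, 169, 154], [590, 159, 150], [588, 147, 157], [259, -41, 1384], [588, 126, 158], [590, 116, 153]]
cup1 [289, 159, 33, 30, 205] med [624.3 -93.5  63.3] rect [615.5 -88.6] [83.1 87.6] 72.5
cup2 [303, 218, 30, 38, 197] med [ 433.8 -134.3   63.4] rect [ 425.2 -127. ] [91.6 83.4] 32.4
box rim [355, 206, 52, 68, 476] med [ 431.2 -309.    38.1] rect [ 404.3 -203.6] [208.4 383.6] 13.3
pin [373, 213, 11, 52, 243] med [ 462.1 -306.2   17.3] rect [ 435.6 -308.5] [148.3  29.5] 0.1
samovar [45, 106, 109, 82, 5760] med [613.6 406.4 285.2] rect [466.7 249.4] [709.4 200.1] 47.7
stand [360, 98, 82, 85, 4795] med [ 676.2 -344.8  140.4] rect [ 545.  -289.6] [202.8 730.7] 64.5
```

View pics/crop0.png

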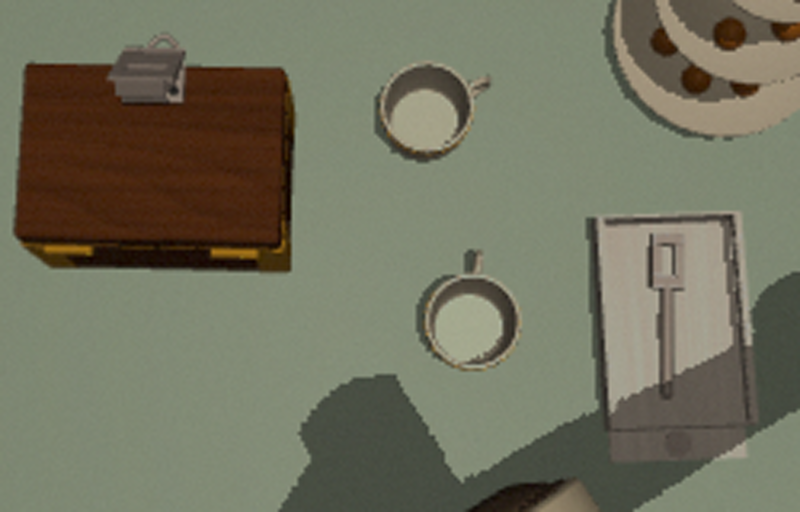

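Request:
servo_tool([
  {"travel": [0,0,-0.04],"rot": [0,0,0.017],"hand": 0},
  {"travel": [0,0,-0.04],"rot": [0,0,0.017],"hand": 0},
  {"travel": [0,0,-0.04],"rot": [0,0,0.0168],"hand": 0},
  {"travel": [-0.065,0.134,0],"rot": [0,0,0],"hand": 0},
  {"travel": [-0.065,0.134,0],"rot": [0,0,0],"hand": 0},
  {"travel": [-0.065,0.134,0],"rot": [0,0,0],"hand": 0},
  {"travel": [-0.065,0.134,0],"rot": [0,0,0],"hand": 0},
  {"travel": [-0.065,0.134,0],"rot": [0,0,0],"hand": 0},
  {"travel": [-0.065,0.134,0],"rot": [0,0,0],"hand": 0},
  {"travel": [-0.065,0.134,0],"rot": [0,0,0],"hand": 0},
])

```text
clock: 0.93
position: [309.9, -357.2, 261.0]
ee_rot: [0.0, 1.0, 0.0, -0.0]
contact_force: [1.2, 0.1, 0.6]
gripper_width: 0.0
grasp_force: 0.0
```

Request:
servo_tool([
  {"travel": [-0.065,0.134,0],"rot": [0,0,0],"hand": 0},
  {"travel": [-0.065,0.134,0],"rot": [0,0,0],"hand": 0},
  {"travel": [-0.065,0.134,0],"rot": [0,0,0],"hand": 0},
  {"travel": [-0.065,0.134,0],"rot": [0,0,0],"hand": 0},
  {"travel": [-0.065,0.134,0],"rot": [0,0,0],"hand": 0},
  {"travel": [-0.065,0.134,0],"rot": [0,0,0],"hand": 0},
  {"travel": [-0.065,0.134,0],"rot": [0,0,0],"hand": 0},
  {"travel": [-0.065,0.134,0],"rot": [0,0,0],"hand": 0},
  {"travel": [-0.065,0.134,0],"rot": [0,0,0],"hand": 0},
  {"travel": [0,0,0],"rot": [0,0,0],"hand": 0},
])

```text
clock: 1.77
position: [458.4, -53.3, 260.9]
ee_rot: [-0.003, 1.0, 0.0, 0.0]
contact_force: [-0.3, -0.6, -1.0]
gripper_width: -0.0
grasp_force: 0.0
```

Request:
servo_tool([
  {"travel": [-0.064,0.132,0],"rot": [0,0,0],"hand": 0},
  {"travel": [-0.064,0.132,0],"rot": [0,0,0],"hand": 0},
  {"travel": [-0.064,0.132,0],"rot": [0,0,0],"hand": 0},
  {"travel": [-0.064,0.132,0],"rot": [0,0,0],"hand": 0},
  {"travel": [-0.064,0.132,0],"rot": [0,0,0],"hand": 0},
  {"travel": [-0.06,0.132,0],"rot": [0,0,0],"hand": 0},
  {"travel": [0,0,0.12],"rot": [0,0,0],"hand": 0},
  {"travel": [0,0,0.12],"rot": [0,0,0],"hand": 0},
  {"travel": [0,0,0],"rot": [0,0,0],"hand": 0},
])

```text
clock: 2.52
position: [547.2, 139.5, 194.5]
ee_rot: [0.001, 1.0, -0.002, -0.007]
contact_force: [-0.3, 0.2, -1.4]
gripper_width: 0.2
grasp_force: 0.0
```

Run:
```python
from h import *
s=sensors.read_state();print(s['clock'],s['position'],s['ee_rot'],s['contact_force'],s['joints'].round(2))
z=np.load('top0.npz');im=z['im'];P=cloud('top',z['d']);Z=P[...,2]
def sub(a,b,c,e): return P[b:e,a:c].reshape(-1,3)
q=sub(345,195,415,290); r=q[(q[:,2]>33)&(q[:,2]<44)&(q[:,0]>300)]
print('rim',np.percentile(r[:,0],[0.5,2,98,99.5]),np.percentile(r[:,1],[1,2,98,99]))
q=sub(362,205,398,275); r=q[(q[:,2]>13)&(q[:,2]<25)&(abs(q[:,1]+308)<17)]
for lo in range(350,525,10):
    t=r[(r[:,0]>=lo)&(r[:,0]<lo+10)]
    if len(t): print(lo,len(t),t[:,1].min().round(),t[:,1].max().round(),t[:,1].mean().round(1),np.median(t[:,2]).round(1))
print(r[:,0].min(),r[:,0].max())
```

```text
2.5167 [547.20871476 139.48082509 194.46377014] [ 5.09998681e-04  9.99975393e-01 -2.25665728e-03 -6.62277428e-03] [-0.26684769  0.20686416 -1.44250665] [ 0.53  0.32 -0.19 -0.   -1.08 -2.11]
rim [334.09115581 334.2151238  526.08035077 527.02020466] [-379.50422101 -378.49726011 -243.97714168 -242.08156635]
360 11 -309.0 -300.0 -304.2 16.1
370 12 -309.0 -300.0 -303.9 16.4
380 13 -309.0 -300.0 -305.2 18.1
390 9 -309.0 -303.0 -306.1 17.8
400 9 -309.0 -301.0 -306.3 17.8
410 11 -310.0 -301.0 -305.1 17.3
420 11 -310.0 -301.0 -306.0 16.4
430 13 -313.0 -304.0 -307.6 17.0
440 13 -314.0 -302.0 -306.4 16.6
450 16 -314.0 -302.0 -307.6 17.2
460 29 -323.0 -294.0 -307.6 17.5
470 24 -323.0 -294.0 -308.1 15.8
480 20 -323.0 -294.0 -309.5 17.7
490 16 -322.0 -295.0 -306.3 18.1
500 35 -323.0 -297.0 -310.3 17.6
510 1 -321.0 -321.0 -321.3 13.1
520 4 -323.0 -292.0 -311.0 18.3
335.7949551702583 523.3949027336959
```

Request:
servo_tool([
  {"travel": [-0.07,0,0],"rot": [0,0,0],"hand": 0},
  {"travel": [-0.07,0,0],"rot": [0,0,0],"hand": 0},
  {"travel": [-0.07,0,0],"rot": [0,0,0],"hand": 0},
  {"travel": [-0.07,0,0],"rot": [0,0,0],"hand": 0},
  {"travel": [-0.07,0,0],"rot": [0,0,0],"hand": 0},
  {"travel": [-0.07,0,0],"rot": [0,0,0],"hand": 0},
  {"travel": [0,0,0],"rot": [0,0,0],"hand": 0},
])

```text
clock: 3.1
position: [658.6, 139.5, 201.7]
ee_rot: [0.001, 1.0, -0.0, 0.001]
contact_force: [0.3, 0.3, -0.2]
gripper_width: -0.1
grasp_force: 0.0
```

Run:
```python
from h import *
s=sensors.read_state();print(s['position'],s['ee_rot'],s['contact_force'])
a,_=grab('top','top1');b,_=grab('side','side1')
cv2.imwrite('pics/c1.png',np.hstack([cv2.resize(a[120:240,160:290],(390,360)),cv2.resize(b[120:260,210:350],(390,360))])[:,:,::-1])
s=sensors.read_state();print(s['position'],s['contact_force'])
```

```text
[658.62517079 139.48753201 201.72050122] [ 9.48753874e-04  9.99999285e-01 -2.27881358e-04  6.91064858e-04] [ 0.2895849   0.30649403 -0.20732838]
[656.3501624  139.66694703 201.81979053] [-0.69611346  1.06761003  0.53281712]
```

View pics/c1.png

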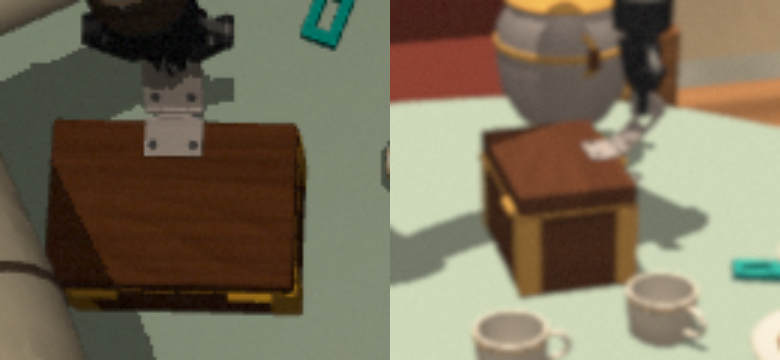

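The hasp is now about 45° out, ahead of the fingers (left crop, (170,95)), and the lid is shut. I'll press it on over and down.

Request:
servo_tool([
  {"travel": [-0.028,0.007,0.053],"rot": [0,0,0],"hand": 0},
  {"travel": [-0.028,0.007,0.053],"rot": [0,0,0],"hand": 0},
  {"travel": [-0.028,0.007,0.053],"rot": [0,0,0],"hand": 0},
  {"travel": [-0.008,0,0.064],"rot": [0,0,0],"hand": 0},
  {"travel": [0.028,0,0.052],"rot": [0,0,0],"hand": 0},
  {"travel": [0.048,0,0.036],"rot": [0,0,0],"hand": 0},
  {"travel": [0.04,0,0.012],"rot": [0,0,0],"hand": 0},
  {"travel": [0,0,0],"rot": [0,0,0],"hand": 0},
])

```text
clock: 3.87
position: [648.9, 145.5, 118.2]
ee_rot: [-0.0, 1.0, -0.001, -0.001]
contact_force: [-0.2, -0.2, 0.2]
gripper_width: -0.1
grasp_force: 0.0
```

Request:
servo_tool([
  {"travel": [0.02,0,0],"rot": [0,0,0],"hand": 0},
  {"travel": [0.012,0,0],"rot": [0,0,0],"hand": 0},
  {"travel": [0,0,0],"rot": [0,0,0],"hand": 0},
])

```text
clock: 4.12
position: [645.8, 145.7, 121.5]
ee_rot: [-0.0, 1.0, 0.001, 0.004]
contact_force: [8.9, -2.9, -3.0]
gripper_width: 0.2
grasp_force: 3.6
```

Request:
servo_tool([
  {"travel": [-0.1,0,0],"rot": [0,0,0],"hand": 0},
  {"travel": [-0.04,0,-0.14],"rot": [0,0,0],"hand": 0},
  {"travel": [0,0,-0.16],"rot": [0,0,0],"hand": 0},
  {"travel": [0,0,-0.16],"rot": [0,0,0],"hand": 0},
  {"travel": [0,0,-0.14],"rot": [0,0,0],"hand": 0},
  {"travel": [0.061,-0.151,0],"rot": [0,0,0],"hand": 0},
  {"travel": [0.061,-0.151,0],"rot": [0,0,0],"hand": 0},
  {"travel": [0.061,-0.151,0],"rot": [0,0,0],"hand": 0},
  {"travel": [0.061,-0.151,0],"rot": [0,0,0],"hand": 0},
  {"travel": [0.061,-0.151,0],"rot": [0,0,0],"hand": 0},
])

```text
clock: 4.95
position: [599.6, -44.4, 270.4]
ee_rot: [-0.0, 1.0, 0.0, -0.001]
contact_force: [0.9, -0.1, 0.5]
gripper_width: -0.2
grasp_force: 0.0
```

Request:
servo_tool([
  {"travel": [0.061,-0.151,0],"rot": [0,0,0],"hand": 0.6},
  {"travel": [0.061,-0.151,0],"rot": [0,0,0],"hand": 0.6},
  {"travel": [0.061,-0.151,0],"rot": [0,0,0],"hand": 0.6},
  {"travel": [0.061,-0.151,0],"rot": [0,0,0],"hand": 0.6},
  {"travel": [0.061,-0.151,0],"rot": [0,0,0],"hand": 0.6},
  {"travel": [0.061,-0.151,0],"rot": [0,0,0],"hand": 0.6},
  {"travel": [0.061,-0.151,0],"rot": [0,0,0],"hand": 0.6},
  {"travel": [0,0,0],"rot": [0,0,0],"hand": 0.6},
  {"travel": [0,0,0],"rot": [0,0,0],"hand": 0.6},
])

```text
clock: 5.7
position: [492.8, -309.0, 270.1]
ee_rot: [0.002, 1.0, 0.0, -0.001]
contact_force: [0.5, -0.1, 0.1]
gripper_width: 51.2
grasp_force: 0.0
```

```bash
cat >> h.py <<'E'
from scipy.optimize import least_squares
def circ(q):
    f=least_squares(lambda c:np.hypot(q[:,0]-c[0],q[:,1]-c[1])-c[2],[*q.mean(0)[:2],40],loss='soft_l1'); return f.x.round(1)
E
python3 - <<'E'
from h import *
s=sensors.read_state();print(s['position'],s['ee_rot'],s['gripper_width'],s['joints'].round(2))
im,d=grab('top','top2');P=cloud('top',d);grab('side','side2')
def sub(a,b,c,e): return P[b:e,a:c].reshape(-1,3)
q=sub(190,140,250,185)
r=q[(q[:,2]>96)&(q[:,2]<120)]; print('staple',r.round(0).astype(int).tolist())
r=q[(q[:,2]>157)&(q[:,2]<230)&(q[:,0]<700)]; print('hi',len(r),r.max(0),r.min(0))
r=q[(q[:,0]>624)&(q[:,0]<690)&(q[:,2]>20)];print('front',r.round(0).astype(int).tolist()[:80])
for n,a in(('cup1',(280,150,320,195)),('cup2',(295,220,337,262))):
    r=sub(*a);r=r[(r[:,2]>59)&(r[:,2]<70)];print(n,circ(r))
q=sub(355,90,450,190)
print('stand base',circ(q[(q[:,2]>3)&(q[:,2]<25)]))
cv2.imwrite('pics/c2.png',cv2.resize(im[130:290,180:420],(780,520))[:,:,::-1])
E
```

```text
[ 492.80132765 -309.04021958  270.09965651] [ 2.26745001e-03  9.99997154e-01  4.51837368e-04 -5.87928130e-04] 51.2195829031084 [-0.28  0.29 -0.04 -0.   -1.25 -1.29]
staple [[662, 148, 109], [662, 146, 110], [661, 143, 112], [663, 141, 106], [663, 138, 106], [659, 152, 107], [660, 149, 107], [659, 146, 108], [660, 143, 107], [659, 140, 108], [659, 137, 108], [656, 157, 110], [656, 154, 110], [653, 150, 117], [656, 137, 109], [657, 135, 106], [654, 157, 106], [652, 153, 112], [654, 135, 106], [653, 131, 111], [634, 119, 118]]
hi 304 [634.79809696 216.63911638 165.78827499] [554.82710377  58.23385486 157.00319501]
front [[662, 148, 109], [662, 146, 110], [661, 143, 112], [663, 141, 106], [663, 138, 106], [659, 152, 107], [660, 149, 107], [659, 146, 108], [660, 143, 107], [659, 140, 108], [659, 137, 108], [656, 157, 110], [656, 154, 110], [653, 150, 117], [656, 137, 109], [657, 135, 106], [654, 157, 106], [652, 153, 112], [654, 135, 106], [653, 131, 111], [632, 166, 166], [634, 164, 162], [634, 162, 162], [636, 160, 155], [633, 156, 164], [635, 154, 159], [633, 151, 165], [633, 148, 166]
[... 650 characters left out ...]
28, 148, 162], [630, 146, 158], [629, 143, 159], [630, 141, 157], [628, 137, 162], [629, 135, 160], [629, 132, 160], [630, 130, 157], [629, 127, 162], [628, 124, 164], [628, 121, 163], [629, 119, 160], [633, 118, 147], [631, 170, 144]]
cup1 [613.1 -87.8  39.8]h.py:12: RuntimeWarning: Mean of empty slice.
  f=least_squares(lambda c:np.hypot(q[:,0]-c[0],q[:,1]-c[1])-c[2],[*q.mean(0)[:2],40],loss='soft_l1'); return f.x.round(1)
  ret = um.true_divide(
Traceback (most recent call last):
  File "h.py", line 12, in circ
    f=least_squares(lambda c:np.hypot(q[:,0]-c[0],q[:,1]-c[1])-c[2],[*q.mean(0)[:2],40],loss='soft_l1'); return f.x.round(1)
ValueError: Initial guess is outside of provided bounds
```

Request:
servo_tool([
  {"travel": [0.006,0,0.16],"rot": [0,0,0],"hand": 0.55},
  {"travel": [0.006,0,0.16],"rot": [0,0,0],"hand": 0.55},
  {"travel": [0,0,0.16],"rot": [0,0,0],"hand": 0.55},
  {"travel": [0,0,0.16],"rot": [0,0,0],"hand": 0.55},
  {"travel": [0,0,0.16],"rot": [0,0,0],"hand": 0.55},
  {"travel": [0,0,0.12],"rot": [0,0,0],"hand": 0.55},
  {"travel": [0,0,0.08],"rot": [0,0,0],"hand": 0.55},
  {"travel": [0,0,0.048],"rot": [0,0,0],"hand": 0.55},
  {"travel": [0,0,0],"rot": [0,0,0],"hand": 0.55},
  {"travel": [0,0,0],"rot": [0,0,0],"hand": 0.55},
])

```text
clock: 6.63
position: [491.7, -306.1, 8.2]
ee_rot: [-0.001, 1.0, 0.0, -0.001]
contact_force: [1.1, -0.4, -0.1]
gripper_width: 47.1
grasp_force: 0.0
```

Run:
```python
from h import *
s=sensors.read_state();print(s['position'],s['contact_force'],s['gripper_width'])
z=np.load('top0.npz');P=cloud('top',z['d']);z2=np.load('top2.npz');P2=cloud('top',z2['d'])
for n,P in(('0',P),('2',P2)):
  def sub(a,b,c,e): return P[b:e,a:c].reshape(-1,3)
  for nm,a in(('cup1',(280,150,320,195)),('cup2',(295,223,337,262))):
    r=sub(*a);r=r[(r[:,2]>59)&(r[:,2]<70)]
    if len(r)>20: print(n,nm,circ(r))
  q=sub(355,90,450,190); q=q[(q[:,2]>3)&(q[:,2]<30)]
  if len(q)>20: print('stand base',circ(q))
cv2.imwrite('pics/c2.png',np.hstack([cv2.resize(z2['im'][130:290,180:420],(480,320)),cv2.resize(z2['im'][140:210,180:250],(320,320))])[:,:,::-1])
```

```text
[ 491.70801895 -306.10630513    8.212661  ] [ 1.08473358 -0.41692781 -0.07885416] 47.14308536629063
0 cup1 [613.3 -87.7  39.7]
0 cup2 [ 421.4 -129.    39.6]
stand base [ 753.1 -397.4  133. ]
2 cup1 [613.1 -87.8  39.8]
stand base [ 744.7 -393.5  148.3]
```

View pics/c2.png

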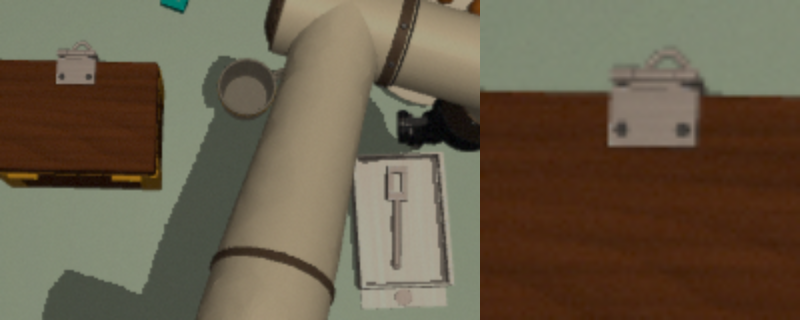

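The hasp is down, with only the hinge leaf on the lid and the loop showing ahead of it. Gripping the pin and lifting it slightly.

Request:
servo_tool([
  {"travel": [0,0,0],"rot": [0,0,0],"hand": 0},
  {"travel": [0,0,0],"rot": [0,0,0],"hand": 0},
  {"travel": [0,0,0],"rot": [0,0,0],"hand": 0},
  {"travel": [0,0,0],"rot": [0,0,0],"hand": 0},
  {"travel": [0,0,0],"rot": [0,0,0],"hand": 0},
  {"travel": [0,0,0],"rot": [0,0,0],"hand": 0},
])

```text
clock: 7.13
position: [492.5, -307.4, 10.4]
ee_rot: [-0.0, 1.0, -0.0, 0.002]
contact_force: [0.2, 3.2, 6.2]
gripper_width: 27.9
grasp_force: 60.0
```

Request:
servo_tool([
  {"travel": [0,0,-0.04],"rot": [0,0,0],"hand": 0},
  {"travel": [0,0,-0.12],"rot": [0,0,0],"hand": 0},
  {"travel": [0,0,-0.16],"rot": [0,0,0],"hand": 0},
  {"travel": [0,0,-0.16],"rot": [0,0,0],"hand": 0},
  {"travel": [0,0,-0.16],"rot": [0,0,0],"hand": 0},
  {"travel": [0,0,-0.08],"rot": [0,0,0],"hand": 0},
  {"travel": [0,0,0],"rot": [0,0,0],"hand": 0},
])

```text
clock: 7.72
position: [493.3, -308.8, 195.4]
ee_rot: [0.0, 1.0, -0.002, 0.006]
contact_force: [1.1, -0.7, -0.9]
gripper_width: 28.1
grasp_force: 59.6
```

Run:
```python
from h import *
s=sensors.read_state();print(s['position'],s['contact_force'],s['gripper_width'],s['grasp_force'],s['joints'].round(2))
b,_=grab('side','side3')
cv2.imwrite('pics/c3.png',cv2.resize(b[150:350,180:380],(600,600))[:,:,::-1])
```

```text
[ 493.2853835  -308.75263475  195.35246249] [ 1.1261353  -0.7485083  -0.85547446] 28.053036635458323 59.647703021764755 [-0.28  0.33 -0.16  0.   -1.06 -1.29]
```

View pics/c3.png

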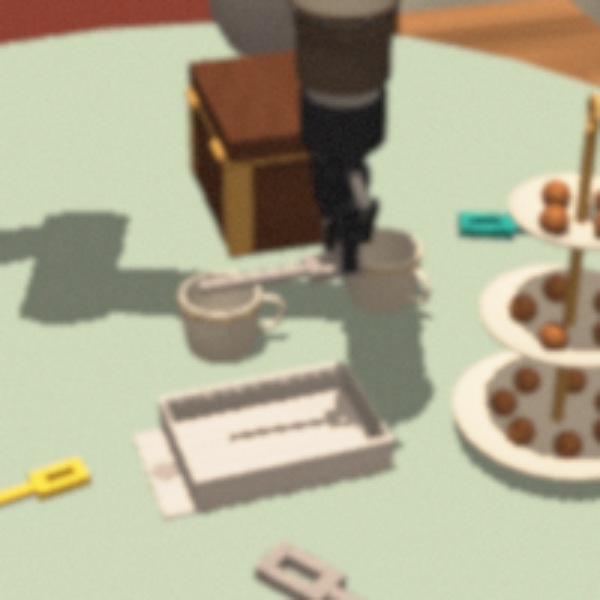

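The pin is held level by its handle, and the cups stand undisturbed. Now I'll tilt it tip-down and carry it to cup 2 at (421,-129).

Request:
servo_tool([
  {"travel": [0,0.1,0],"rot": [0,-0.0178,0],"hand": 0},
  {"travel": [0,0.1,0],"rot": [0,-0.0178,0],"hand": 0},
  {"travel": [0,0.1,0],"rot": [0,-0.0178,0],"hand": 0},
  {"travel": [0,0.1,0],"rot": [0,-0.0178,0],"hand": 0},
  {"travel": [0,0.1,0],"rot": [0,-0.0178,0],"hand": 0},
  {"travel": [0,0.1,0],"rot": [0,-0.0178,0],"hand": 0},
  {"travel": [0,0.12,0],"rot": [0,-0.0178,0],"hand": 0},
  {"travel": [0,0,0],"rot": [0,0,0],"hand": 0},
  {"travel": [0,0,0],"rot": [0,0,0],"hand": 0},
])

```text
clock: 8.52
position: [487.4, -158.6, 187.3]
ee_rot: [-0.003, 0.938, 0.01, 0.346]
contact_force: [0.5, 1.0, -0.7]
gripper_width: 27.9
grasp_force: 60.0
```

```bash
cat >> h.py <<'E'
from scipy.spatial.transform import Rotation as Ro
def go(target):
    s=sensors.read_state(); R=Ro.from_quat(s['ee_rot']); d=np.array(target)-s['position']
    print('pos',s['position'].round(1),'rv x,y,z tool axes\n',R.as_matrix().round(3),'\nd',d.round(1),'travel total',(R.inv().apply(d)/250).round(3)); return R
E
python3 - <<'E'
from h import *
go([491,-129,178]); s=sensors.read_state(); print(s['gripper_width'],s['joints'].round(2))
p=camera_params('side');K=np.array(p['camera_matrix'])
b,d=grab('side','side4');P=cloud('side',d)
pos=s['position']
m=(abs(P[...,1]-pos[1])<14)&(P[...,2]>75)&(P[...,2]<pos[2]+10)&(P[...,0]>370)&(P[...,0]<pos[0]-25)
q=P[m]; print(len(q)); 
if len(q)>10:
    c=q.mean(0);u=np.linalg.svd(q-c)[2][0];print('pin c',c.round(1),'dir',u.round(3),'ends',(q[q[:,2]<np.percentile(q[:,2],8)]).mean(0).round(1))
E
```

```text
pos [ 487.4 -158.6  187.3] rv x,y,z tool axes
 [[-0.761 -0.012  0.649]
 [ 0.002  1.     0.021]
 [-0.649  0.017 -0.76 ]] 
d [ 3.6 29.6 -9.3] travel total [0.014 0.118 0.04 ]
27.939573193929583 [-0.04  0.02 -0.69 -0.3  -0.16 -1.24]
140
pin c [ 424.2 -162.5  141.6] dir [-0.744 -0.019 -0.668] ends [ 389.7 -162.5  108.8]
```

The wrist joint reached its stop with this forward tilt. I'll lean the pin sideways instead, with its handle toward +y. First I need the twist numbers.

```bash
cat >> h.py <<'E'
R0=Ro.from_matrix(np.diag([-1.,1,-1]))
def plan(pos,R,n,cur=None):
    if cur is None: s=sensors.read_state(); cur=(s['position'],Ro.from_quat(s['ee_rot']))
    p0,r0=cur; w=(r0.inv()*R).as_rotvec()/n; A=sum((r0*Ro.from_rotvec(w*k)).as_matrix() for k in range(n))
    t=np.linalg.solve(A,np.array(pos)-p0)
    print('to',np.round(pos,1),n,'rows: travel',(t/250).round(4).tolist(),'(|t|mm',np.linalg.norm(t).round(1),') rot',(w/2/np.pi).round(4).tolist(),'deg',np.degrees(np.linalg.norm(w)).round(1)); return np.array(pos),R
E
python3 - <<'E'
from h import *
R=Ro.from_euler('z',90,degrees=True)*Ro.from_euler('y',-45,degrees=True)*R0
tip=np.array([421.4,-154,11]); T=tip-R.apply([131.5,0,-2])
c=plan(T+[0,0,90],R,14); print(R.as_matrix().round(2))
plan(T,R,4,c)
E
```

```text
to [421.4 -59.6 192.6] 14 rows: travel [-0.0043, 0.0376, 0.0032] (|t|mm 9.5 ) rot [-0.0119, -0.0006, -0.0131] deg 6.4
[[-0.   -1.    0.  ]
 [-0.71  0.    0.71]
 [-0.71  0.   -0.71]]
to [421.4 -59.6 102.6] 4 rows: travel [0.0636, -0.0, 0.0636] (|t|mm 22.5 ) rot [0.0, 0.0, 0.0] deg 0.0
```

Request:
servo_tool([
  {"travel": [-0.004,0.038,0.003],"rot": [-0.012,-0.0006,-0.013],"hand": 0},
  {"travel": [-0.004,0.038,0.003],"rot": [-0.012,-0.0006,-0.013],"hand": 0},
  {"travel": [-0.004,0.038,0.003],"rot": [-0.012,-0.0006,-0.013],"hand": 0},
  {"travel": [-0.004,0.038,0.003],"rot": [-0.012,-0.0006,-0.013],"hand": 0},
  {"travel": [-0.004,0.038,0.003],"rot": [-0.012,-0.0006,-0.013],"hand": 0},
  {"travel": [-0.004,0.038,0.003],"rot": [-0.012,-0.0006,-0.013],"hand": 0},
  {"travel": [-0.004,0.038,0.003],"rot": [-0.012,-0.0006,-0.013],"hand": 0},
])

```text
clock: 9.15
position: [474.9, -116.7, 183.1]
ee_rot: [-0.272, 0.896, 0.119, 0.329]
contact_force: [0.1, -0.3, -1.7]
gripper_width: 27.7
grasp_force: 60.0
```

Request:
servo_tool([
  {"travel": [-0.004,0.038,0.003],"rot": [-0.012,-0.0006,-0.013],"hand": 0},
  {"travel": [-0.004,0.038,0.003],"rot": [-0.012,-0.0006,-0.013],"hand": 0},
  {"travel": [-0.004,0.038,0.003],"rot": [-0.012,-0.0006,-0.013],"hand": 0},
  {"travel": [-0.004,0.038,0.003],"rot": [-0.012,-0.0006,-0.013],"hand": 0},
  {"travel": [-0.004,0.038,0.003],"rot": [-0.012,-0.0006,-0.013],"hand": 0},
  {"travel": [-0.004,0.038,0.003],"rot": [-0.012,-0.0006,-0.013],"hand": 0},
  {"travel": [-0.004,0.038,0.003],"rot": [-0.012,-0.0006,-0.013],"hand": 0},
  {"travel": [0,0,0],"rot": [0,0,0],"hand": 0},
  {"travel": [0,0,0],"rot": [0,0,0],"hand": 0},
])

```text
clock: 9.9
position: [428.3, -70.6, 185.5]
ee_rot: [-0.582, 0.721, 0.253, 0.279]
contact_force: [-0.1, -1.0, -0.9]
gripper_width: 28.1
grasp_force: 60.0
```

Run:
```python
from h import *
R=Ro.from_euler('z',90,degrees=True)*Ro.from_euler('y',-45,degrees=True)*R0
tip=np.array([421.4,-154,11]); T=tip-R.apply([131.5,0,-2])
s=sensors.read_state();print(s['joints'].round(2),s['position'].round(1)); go(T)
r=Ro.from_quat(s['ee_rot']); pt=s['position']+r.apply([131.5,0,-2]); print('pred tip',pt.round(1))
for n in('top','side'):
    b,d=grab(n,n+'5');P=cloud(n,d)
    L=P-s['position']; q=r.inv().apply(L.reshape(-1,3)).reshape(L.shape)
    m=(q[...,0]>30)&(q[...,0]<145)&(abs(q[...,1])<14)&(abs(q[...,2])<16)&(P[...,2]>72)
    g=q[m]; print(n,len(g))
    if len(g)>10:
        for lo in range(30,145,20):
            h=g[(g[:,0]>=lo)&(g[:,0]<lo+20)]
            if len(h): print(lo,len(h),h.mean(0).round(1),h.max(0).round(1))
```

```text
[-0.37  0.28 -0.23 -0.77 -1.35  0.45] [428.3 -70.6 185.5]
pos [428.3 -70.6 185.5] rv x,y,z tool axes
 [[-0.167 -0.98   0.108]
 [-0.698  0.194  0.689]
 [-0.696  0.04  -0.717]] 
d [ -6.9  11.  -82.9] travel total [0.205 0.023 0.265]
pred tip [ 406.2 -163.9   95.4]
top 12
30 12 [34.6 -1.4 -6.9] [45.3  4.  -4.8]
side 134
30 28 [38.5  2.1 -7.2] [49.4 12.5 -2.1]
50 27 [59.8  1.9 -6.5] [69.6  6.8  2.2]
70 25 [80.1  2.5 -6.6] [88.1  7.  -1.3]
90 27 [100.4   2.5  -6.3] [109.9   7.    1.7]
110 24 [120.5   0.7  -5.9] [128.5   7.2  -0.5]
130 3 [131.3   1.4  -4.6] [131.5   4.4  -3.9]
```

Request:
servo_tool([
  {"travel": [-0.036,-0.029,0.033],"rot": [0,0,0],"hand": 0},
  {"travel": [0,0,0],"rot": [0,0,0],"hand": 0},
  {"travel": [0.039,-0.0023,0.0403],"rot": [0,0,0],"hand": 0},
  {"travel": [0.039,-0.0023,0.0403],"rot": [0,0,0],"hand": 0},
  {"travel": [0.039,-0.0023,0.0403],"rot": [0,0,0],"hand": 0},
  {"travel": [0.039,-0.0023,0.0403],"rot": [0,0,0],"hand": 0},
  {"travel": [0.039,-0.0023,0.0403],"rot": [0,0,0],"hand": 0},
  {"travel": [0.039,-0.0023,0.0403],"rot": [0,0,0],"hand": 0},
  {"travel": [0,0,0],"rot": [0,0,0],"hand": 0},
  {"travel": [0,0,0],"rot": [0,0,0],"hand": 0},
])

```text
clock: 10.83
position: [437.1, -59.2, 102.4]
ee_rot: [-0.583, 0.72, 0.253, 0.279]
contact_force: [-0.0, -1.5, -0.7]
gripper_width: 28.1
grasp_force: 60.2
```

Run:
```python
from h import *
s=sensors.read_state();r=Ro.from_quat(s['ee_rot']); pt=s['position']+r.apply([131.5,0,-2]); print('tip',pt.round(1),'force',s['contact_force'].round(1), r.as_matrix().round(3).tolist())
im,d=grab('top','top6');b,_=grab('side','side6')
P=cloud('top',d)[215:270,290:345].reshape(-1,3);c=P[(P[:,2]>59)&(P[:,2]<70)];print('cup2',len(c),circ(c) if len(c)>20 else '')
cv2.imwrite('pics/c6.png',np.hstack([cv2.resize(im[190:280,270:370],(400,360)),cv2.resize(b[190:290,210:310],(360,360))])[:,:,::-1])
```

```text
tip [ 415.4 -152.4   12.2] force [-0.  -1.5 -0.7] [[-0.164, -0.981, 0.107], [-0.698, 0.192, 0.69], [-0.697, 0.038, -0.716]]
cup2 11
```

View pics/c6.png

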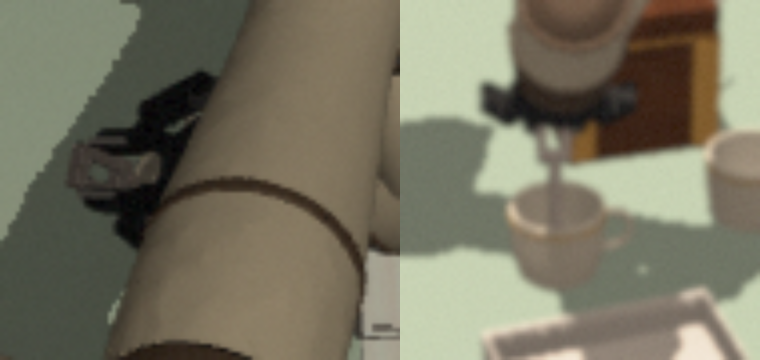

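The pin stands in cup 2 with its shank close to the rim (right crop, (555,200)). Releasing it, then backing off along the tool axis.

Request:
servo_tool([
  {"travel": [0,0,0],"rot": [0,0,0],"hand": 0.42},
  {"travel": [0,0,0],"rot": [0,0,0],"hand": 0.5},
  {"travel": [0,0,0],"rot": [0,0,0],"hand": 0.6},
  {"travel": [0,0,0],"rot": [0,0,0],"hand": 0.6},
  {"travel": [0,0,-0.03],"rot": [0,0,0],"hand": 0.6},
  {"travel": [0,0,-0.1],"rot": [0,0,0],"hand": 0.6},
  {"travel": [0,0,-0.14],"rot": [0,0,0],"hand": 0.6},
  {"travel": [0,0,-0.16],"rot": [0,0,0],"hand": 0.6},
  {"travel": [0,0,0],"rot": [0,0,0],"hand": 0.6},
])

```text
clock: 11.68
position: [427.7, -138.0, 184.0]
ee_rot: [-0.585, 0.719, 0.247, 0.281]
contact_force: [0.8, -0.1, -0.5]
gripper_width: 51.3
grasp_force: 0.0
```

Run:
```python
from h import *
s=sensors.read_state();print(s['position'].round(1),s['joints'].round(2),s['gripper_width'])
for n in('top','side'):
    im,d=grab(n,n+'7');P=cloud(n,d)
    m=(abs(P[...,0]-425)<45)&(P[...,1]>-200)&(P[...,1]<0)&(P[...,2]>72)&(P[...,2]<150)
    q=P[m];print(n,len(q))
    if len(q)>10:
        c=np.median(q,0);print(c.round(1))
        for lo in range(-170,0,10):
            h=q[(q[:,1]>=lo)&(q[:,1]<lo+10)]
            if len(h): print(lo,len(h),h.mean(0).round(1),(h[:,0].min().round(),h[:,0].max().round()),h[:,2].max().round(1))
    c=P[(abs(P[...,0]-421)<50)&(abs(P[...,1]+129)<50)&(P[...,2]>60)&(P[...,2]<68)];print('cup2',len(c),circ(c) if len(c)>15 else '')
b=np.load('side7.npz')['im'];im=np.load('top7.npz')['im']
cv2.imwrite('pics/c7.png',np.hstack([cv2.resize(im[170:290,260:380],(360,360)),cv2.resize(b[190:290,210:310],(360,360))])[:,:,::-1])
```

```text
[ 427.7 -138.   184. ] [-0.48  0.34 -0.16 -0.73 -1.42  0.53] 51.32540136097928
top 185
[438.  -71.7  99. ]
-170 1 [ 429.7 -166.6   72.3] (np.float64(430.0), np.float64(430.0)) 72.3
-150 1 [ 384.9 -144.4   72.9] (np.float64(385.0), np.float64(385.0)) 72.9
-110 3 [ 431.1 -101.9   74.6] (np.float64(428.0), np.float64(434.0)) 78.0
-100 14 [431.8 -93.9  79.4] (np.float64(424.0), np.float64(438.0)) 89.3
-90 44 [435.7 -84.5  86.7] (np.float64(421.0), np.float64(453.0)) 96.7
-80 36 [438.1 -74.9  95.2] (np.float64(422.0), np.float64(456.0)) 110.7
-70 45 [440.7 -64.8 106.4] (np.float64(425.0), np.float64(457.0)) 117.9
-60 34 [443.3 -55.3 111.6] (np.float64(428.0), np.float64(459.0)) 121.5
-50 7 [448.2 -49.8 105.1] (np.float64(440.0), np.float64(457.0)) 108.7
cup2 115 [ 422.5 -128.2   39.2]
side 152
[435.2 -77.4  96.3]
-110 4 [ 428.8 -101.5   75.8] (np.float64(426.0), np.float64(432.0)) 78.2
-100 19 [431.1 -94.4  81.4] (np.float64(421.0), np.float64(443.0)) 90.7
-90 46 [433.4 -85.8  87.6] (np.float64(420.0), np.float64(449.0)) 101.6
-80 28 [437.1 -75.2  97.6] (np.float64(422.0), np.float64(452.0)) 110.6
-70 37 [441.4 -65.3 105.9] (np.float64(425.0), np.float64(456.0)) 119.3
-60 18 [440.8 -57.8 108.9] (np.float64(427.0), np.float64(456.0)) 115.0
cup2 134 [ 420.9 -131.7   39. ]
```

View pics/c7.png

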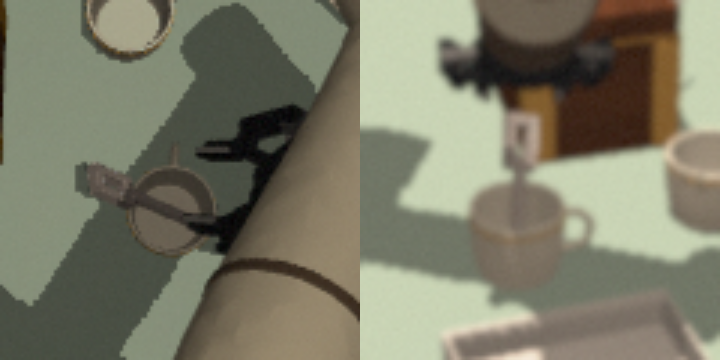

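The pin leans in cup 2 with its handle up at (105,180) in the left crop, and the cup stands. Now fitting the handle's plane and axis, and planning the regrasp along the pin.

```bash
cat > fit.py <<'E'
from h import *
def fit(tag):
    Q=[]
    for n in('top','side'):
        P=cloud(n,np.load(f'{n}{tag}.npz')['d']);m=(abs(P[...,0]-437)<30)&(P[...,1]>-90)&(P[...,1]<-25)&(P[...,2]>76)&(P[...,2]<135);q=P[m]
        c0=np.median(q,0)
        for _ in range(6):
            c=np.mean(q,0);nn=np.linalg.svd(q-c)[2][2]; k=abs((q-c)@nn); q=q[k<max(3,np.percentile(k,85))] if _<5 else q
        nn*=np.sign(nn[2]); e=np.cross([0,0,1],nn);e/=np.linalg.norm(e);f=np.cross(nn,e)
        r=cv2.minAreaRect(np.stack([(q-c)@e,(q-c)@f],-1).astype(np.float32))
        print(n,len(q),'c',c.round(1),'normal',nn.round(3),'rectc',(c+e*r[0][0]+f*r[0][1]).round(1),np.round(r[1],1),round(r[2],1),'e',e.round(2),'f',f.round(3),'resid',((q-c)@nn).std().round(2)); Q.append(q)
fit(7)
E
python3 fit.py
```

```text
top 94 c [441.1 -71.8  99.7] normal [ 0.305 -0.7    0.646] rectc [440.6 -72.5  99.2] [48.5 33.7] 65.1 e [ 0.92  0.4  -0.  ] f [-0.258  0.592  0.764] resid 1.43
side 62 c [438.1 -74.4  98.4] normal [ 0.275 -0.676  0.684] rectc [437.6 -74.2  98.8] [48.  32.6] 64.4 e [ 0.93  0.38 -0.  ] f [-0.258  0.634  0.729] resid 1.54
```

```bash
cat >> h.py <<'E'
u=np.array([.162,.721,.675]);u/=np.linalg.norm(u);n_=np.array([.29,-.69,.665]);n_-=u*(n_@u);n_/=np.linalg.norm(n_);w_=np.cross(n_,u)
ctr=np.array([437.3,-69.3,95.]);th=np.radians(18);b_=np.cos(th)*u+np.sin(th)*n_;x_=np.cross(w_,-b_)
RG=Ro.from_matrix(np.stack([x_,w_,-b_],1)); TG=ctr-8*u
E
python3 - <<'E'
from h import *
print(RG.as_matrix().round(3),TG)
A=TG+90*b_; A[2]+=20
c=plan(A,RG,16); c=plan(TG+60*b_,RG,2,c); c=plan(TG,RG,3,c)
E
```

```text
[[ 0.226 -0.943 -0.244]
 [-0.877 -0.088 -0.473]
 [ 0.424  0.32  -0.847]] [436.00510666 -75.06307468  89.60461109]
to [457.9 -32.5 185.8] 16 rows: travel [-0.0274, -0.0078, 0.0028] (|t|mm 7.2 ) rot [-0.0035, 0.0126, -0.0025] deg 4.8
to [450.6 -46.7 140.4] 2 rows: travel [-0.017, -0.0128, 0.0939] (|t|mm 24.1 ) rot [0.0, 0.0, 0.0] deg 0.0
to [436.  -75.1  89.6] 3 rows: travel [-0.0, -0.0, 0.08] (|t|mm 20.0 ) rot [0.0, 0.0, 0.0] deg 0.0
```

Request:
servo_tool([
  {"travel": [-0.0274,-0.0078,-0.03],"rot": [-0.0035,0.0126,-0.0025],"hand": 0.65},
  {"travel": [-0.0274,-0.0078,-0.03],"rot": [-0.0035,0.0126,-0.0025],"hand": 0.65},
  {"travel": [-0.0274,-0.0078,0.003],"rot": [-0.0035,0.0126,-0.0025],"hand": 0.65},
  {"travel": [-0.0274,-0.0078,0.003],"rot": [-0.0035,0.0126,-0.0025],"hand": 0.65},
  {"travel": [-0.0274,-0.0078,0.003],"rot": [-0.0035,0.0126,-0.0025],"hand": 0.65},
  {"travel": [-0.0274,-0.0078,0.003],"rot": [-0.0035,0.0126,-0.0025],"hand": 0.65},
  {"travel": [-0.0274,-0.0078,0.003],"rot": [-0.0035,0.0126,-0.0025],"hand": 0.65},
  {"travel": [-0.0274,-0.0078,0.003],"rot": [-0.0035,0.0126,-0.0025],"hand": 0.65},
])

```text
clock: 12.45
position: [445.6, -94.3, 210.7]
ee_rot: [-0.699, 0.708, 0.102, 0.004]
contact_force: [-0.3, -1.0, 0.5]
gripper_width: 55.6
grasp_force: 0.0
```

Request:
servo_tool([
  {"travel": [-0.0274,-0.0078,0.003],"rot": [-0.0035,0.0126,-0.0025],"hand": 0.65},
  {"travel": [-0.0274,-0.0078,0.003],"rot": [-0.0035,0.0126,-0.0025],"hand": 0.65},
  {"travel": [-0.0274,-0.0078,0.003],"rot": [-0.0035,0.0126,-0.0025],"hand": 0.65},
  {"travel": [-0.0274,-0.0078,0.003],"rot": [-0.0035,0.0126,-0.0025],"hand": 0.65},
  {"travel": [-0.0274,-0.0078,0.003],"rot": [-0.0035,0.0126,-0.0025],"hand": 0.65},
  {"travel": [-0.0274,-0.0078,0.003],"rot": [-0.0035,0.0126,-0.0025],"hand": 0.65},
  {"travel": [-0.0274,-0.0078,0.003],"rot": [-0.0035,0.0126,-0.0025],"hand": 0.65},
  {"travel": [-0.0274,-0.0078,0.003],"rot": [-0.0035,0.0126,-0.0025],"hand": 0.65},
  {"travel": [0,0,0],"rot": [0,0,0],"hand": 0.65},
  {"travel": [0,0,0],"rot": [0,0,0],"hand": 0.65},
])

```text
clock: 13.28
position: [454.6, -41.2, 194.7]
ee_rot: [0.736, -0.618, 0.058, 0.27]
contact_force: [-0.9, -0.4, 0.0]
gripper_width: 56.1
grasp_force: 0.0
```

```bash
python3 - <<'E'
from h import *
s=sensors.read_state();print(s['joints'].round(2),s['position'].round(1),s['gripper_width'],Ro.from_quat(s['ee_rot']).as_matrix().round(3).tolist())
for n in('top','side'): grab(n,n+'8')
c=plan(TG+60*b_,RG,4); c=plan(TG,RG,3,c)
E
sed -i 's/fit(7)/import sys;fit(sys.argv[1])/' fit.py; python3 fit.py 8
```

```text
[ 0.47  0.31 -0.44  0.32 -1.3  -0.46] [454.6 -41.2 194.7] 56.10042541322728 [[0.23, -0.941, -0.248], [-0.878, -0.091, -0.47], [0.419, 0.326, -0.847]]
to [450.6 -46.7 140.4] 4 rows: travel [-0.0203, -0.0131, 0.0504] (|t|mm 14.0 ) rot [0.0, 0.0002, 0.0001] deg 0.1
to [436.  -75.1  89.6] 3 rows: travel [-0.0, -0.0, 0.08] (|t|mm 20.0 ) rot [0.0, 0.0, 0.0] deg 0.0
top 97 c [442.  -70.6 100.8] normal [ 0.276 -0.703  0.656] rectc [442.3 -71.8  99.4] [51.6 32.4] 66.0 e [ 0.93  0.37 -0.  ] f [-0.24   0.61   0.755] resid 1.43
side 72 c [440.1 -73.1  98.6] normal [ 0.265 -0.76   0.594] rectc [437.8 -74.7  97.5] [48.5 32.3] 67.5 e [ 0.94  0.33 -0.  ] f [-0.196  0.561  0.805] resid 1.7
```

Orientation reached, and the pin hasn't moved. Now I'll approach it and close.

Request:
servo_tool([
  {"travel": [-0.02,-0.013,0.05],"rot": [0,0,0],"hand": 0.65},
  {"travel": [-0.02,-0.013,0.05],"rot": [0,0,0],"hand": 0.65},
  {"travel": [-0.02,-0.013,0.05],"rot": [0,0,0],"hand": 0.65},
  {"travel": [-0.02,-0.013,0.05],"rot": [0,0,0],"hand": 0.65},
  {"travel": [0,0,0],"rot": [0,0,0],"hand": 0.65},
  {"travel": [0,0,0.08],"rot": [0,0,0],"hand": 0.65},
  {"travel": [0,0,0.08],"rot": [0,0,0],"hand": 0.65},
  {"travel": [0,0,0.08],"rot": [0,0,0],"hand": 0.65},
  {"travel": [0,0,0],"rot": [0,0,0],"hand": 0.65},
])

```text
clock: 14.13
position: [433.6, -77.1, 89.3]
ee_rot: [0.734, -0.62, 0.057, 0.271]
contact_force: [-1.0, -0.1, -0.3]
gripper_width: 55.7
grasp_force: 0.0
```

Request:
servo_tool([
  {"travel": [0,0,0],"rot": [0,0,0],"hand": 0.5},
  {"travel": [0,0,0],"rot": [0,0,0],"hand": 0.4},
  {"travel": [0,0,0],"rot": [0,0,0],"hand": 0},
  {"travel": [0,0,0],"rot": [0,0,0],"hand": 0},
  {"travel": [0,0,0],"rot": [0,0,0],"hand": 0},
  {"travel": [0,0,0],"rot": [0,0,0],"hand": 0},
])

```text
clock: 14.63
position: [438.2, -74.0, 91.4]
ee_rot: [0.736, -0.619, 0.061, 0.267]
contact_force: [1.2, 1.6, 6.0]
gripper_width: 28.8
grasp_force: 59.3
```

Run:
```python
from h import *
s=sensors.read_state();print(s['joints'].round(2),s['position'].round(1),s['gripper_width'],s['grasp_force'],s['contact_force'])
r=Ro.from_quat(s['ee_rot'])
print('u in tool',r.inv().apply(u).round(3), 'lift 110mm along u, travel', (r.inv().apply(110*u)/250).round(4))
for n in('top','side'):
    im,d=grab(n,n+'9');P=cloud(n,d)
    c=P[(abs(P[...,0]-421)<50)&(abs(P[...,1]+129)<50)&(P[...,2]>60)&(P[...,2]<68)];print('cup2',len(c),circ(c) if len(c)>15 else '')
```

```text
[ 0.42  0.41 -0.63  0.4  -1.01 -0.54] [438.2 -74.   91.4] 28.759553187965235 59.26450683420285 [1.15661663 1.60648586 5.98970053]
u in tool [-0.313 -0.004 -0.95 ] lift 110mm along u, travel [-0.1379 -0.0018 -0.4178]
cup2 130 [ 422.8 -127.9   39.4]
cup2 132 [ 420.8 -130.9   39.8]
```

The pin is gripped, and the cup has barely moved. Lifting straight up.

Request:
servo_tool([
  {"travel": [0.03,0.023,-0.06],"rot": [0,0,0],"hand": 0},
  {"travel": [0.059,0.046,-0.119],"rot": [0,0,0],"hand": 0},
  {"travel": [0.059,0.046,-0.119],"rot": [0,0,0],"hand": 0},
  {"travel": [0.059,0.046,-0.119],"rot": [0,0,0],"hand": 0},
  {"travel": [0.059,0.046,-0.119],"rot": [0,0,0],"hand": 0},
  {"travel": [0.059,0.046,-0.119],"rot": [0,0,0],"hand": 0},
  {"travel": [0.059,0.046,-0.119],"rot": [0,0,0],"hand": 0},
  {"travel": [0,0,0],"rot": [0,0,0],"hand": 0},
  {"travel": [0,0,0],"rot": [0,0,0],"hand": 0},
])

```text
clock: 15.48
position: [435.2, -74.8, 319.7]
ee_rot: [0.736, -0.62, 0.06, 0.266]
contact_force: [-0.2, 0.3, -2.8]
gripper_width: 28.4
grasp_force: 59.8
```

```bash
cat >> h.py <<'E'
c18,s18=np.cos(th),np.sin(th)
RI=Ro.from_matrix(np.array([[c18,0,-s18],[0,-1,0],[-s18,0,-c18]]))
def pin(tag,rng=(60,145),width=14):
    s=sensors.read_state();r=Ro.from_quat(s['ee_rot']);ut=np.array([s18,0,c18])  # -u in tool, nominal
    for n in('top','side'):
        im,d=grab(n,n+tag);P=cloud(n,d);q=r.inv().apply((P-s['position']).reshape(-1,3))
        a=q@ut; off=q-np.outer(a,ut); m=(a>20)&(a<140)&(np.linalg.norm(off,axis=1)<28)&(d.reshape(-1)>0)
        q=q[m];a=a[m];W=P.reshape(-1,3)[m]
        print(n,len(a),'cam dir',np.round(np.array(camera_params(n)['R'])[2],2))
        for lo in range(20,140,20):
            k=(a>=lo)&(a<lo+20)
            if k.sum()>3: print(lo,k.sum(),'world med',np.median(W[k],0).round(1),'amax',a[k].max().round(1))
E
python3 - <<'E'
from h import *
s=sensors.read_state();print(s['joints'].round(2),s['position'].round(1),s['gripper_width'])
c=plan([655,145,300],RI,18); pin('10')
E
```

```text
[ 0.43  0.16 -0.31  0.33 -1.55 -0.34] [435.2 -74.8 319.7] 28.375202976070938
to [655 145 300] 18 rows: travel [0.0036, -0.0731, -0.0157] (|t|mm 18.7 ) rot [0.0032, -0.0034, -0.0128] deg 4.9
top 142 cam dir [ 0.19  0.01 -0.98]
20 29 world med [427.7 -98.8 301.5] amax 39.3
40 31 world med [ 424.  -111.2  287.1] amax 59.2
60 32 world med [ 419.6 -126.1  273.5] amax 79.5
80 28 world med [ 415.9 -139.3  260.3] amax 99.3
100 22 world med [ 414.1 -152.3  245.7] amax 115.4
side 145 cam dir [ 0.23  0.84 -0.5 ]
20 39 world med [426.2 -95.  302.7] amax 38.7
40 24 world med [ 422.9 -111.4  288.3] amax 59.6
60 26 world med [ 419.3 -125.   273.9] amax 78.9
80 26 world med [ 415.2 -140.7  261.3] amax 99.4
100 27 world med [ 412.2 -153.3  246.3] amax 119.8
```

Request:
servo_tool([
  {"travel": [0.0036,-0.0731,-0.016],"rot": [0.0032,-0.0034,-0.0128],"hand": 0},
  {"travel": [0.0036,-0.0731,-0.016],"rot": [0.0032,-0.0034,-0.0128],"hand": 0},
  {"travel": [0.0036,-0.0731,-0.016],"rot": [0.0032,-0.0034,-0.0128],"hand": 0},
  {"travel": [0.0036,-0.0731,-0.016],"rot": [0.0032,-0.0034,-0.0128],"hand": 0},
  {"travel": [0.0036,-0.0731,-0.016],"rot": [0.0032,-0.0034,-0.0128],"hand": 0},
  {"travel": [0.0036,-0.0731,-0.016],"rot": [0.0032,-0.0034,-0.0128],"hand": 0},
  {"travel": [0.0036,-0.0731,-0.016],"rot": [0.0032,-0.0034,-0.0128],"hand": 0},
  {"travel": [0.0036,-0.0731,-0.016],"rot": [0.0032,-0.0034,-0.0128],"hand": 0},
  {"travel": [0.0036,-0.0731,-0.016],"rot": [0.0032,-0.0034,-0.0128],"hand": 0},
])

```text
clock: 16.33
position: [582.3, -3.5, 293.9]
ee_rot: [0.93, -0.332, -0.057, 0.147]
contact_force: [0.3, 0.1, -1.4]
gripper_width: 29.3
grasp_force: 59.7
```

Request:
servo_tool([
  {"travel": [0.0036,-0.0731,-0.016],"rot": [0.0032,-0.0034,-0.0128],"hand": 0},
  {"travel": [0.0036,-0.0731,-0.016],"rot": [0.0032,-0.0034,-0.0128],"hand": 0},
  {"travel": [0.0036,-0.0731,-0.016],"rot": [0.0032,-0.0034,-0.0128],"hand": 0},
  {"travel": [0.0036,-0.0731,-0.016],"rot": [0.0032,-0.0034,-0.0128],"hand": 0},
  {"travel": [0.0036,-0.0731,-0.016],"rot": [0.0032,-0.0034,-0.0128],"hand": 0},
  {"travel": [0.0036,-0.0731,-0.016],"rot": [0.0032,-0.0034,-0.0128],"hand": 0},
  {"travel": [0.0036,-0.0731,-0.016],"rot": [0.0032,-0.0034,-0.0128],"hand": 0},
  {"travel": [0.0036,-0.0731,-0.016],"rot": [0.0032,-0.0034,-0.0128],"hand": 0},
  {"travel": [0.0036,-0.0731,-0.016],"rot": [0.0032,-0.0034,-0.0128],"hand": 0},
  {"travel": [0,0,0],"rot": [0,0,0],"hand": 0},
])

```text
clock: 17.17
position: [655.4, 147.3, 294.2]
ee_rot: [0.987, 0.002, -0.162, 0.003]
contact_force: [-0.0, -0.8, -3.2]
gripper_width: 28.8
grasp_force: 59.6
```

Run:
```python
from h import *
s=sensors.read_state();print(s['joints'].round(2),s['position'].round(1),s['gripper_width'],Ro.from_quat(s['ee_rot']).as_matrix().round(3).tolist())
c=plan([655,145,300],RI,3); pin('11')
```

```text
[ 0.41  0.62  0.56 -0.12 -1.82  1.16] [655.4 147.3 294.2] 28.82851651451515 [[0.947, 0.005, -0.321], [0.003, -1.0, -0.007], [-0.321, 0.006, -0.947]]
to [655 145 300] 3 rows: travel [-0.003, 0.0031, -0.0071] (|t|mm 2.1 ) rot [0.0004, 0.0006, 0.0001] deg 0.3
top 109 cam dir [ 0.19  0.01 -0.98]
20 14 world med [648.4 147.2 263.5] amax 39.7
40 13 world med [647.9 145.1 249.5] amax 58.7
60 17 world med [646.7 143.9 227.8] amax 79.6
80 14 world med [646.  143.9 206.2] amax 97.0
100 11 world med [645.9 142.8 185.6] amax 115.9
120 40 world med [631.3 146.9 161.3] amax 139.7
side 98 cam dir [ 0.23  0.84 -0.5 ]
20 20 world med [648.2 141.9 262.3] amax 39.0
40 18 world med [647.8 139.1 245.1] amax 59.0
60 16 world med [647.5 139.4 225.4] amax 79.4
80 22 world med [646.6 140.3 203.5] amax 100.0
100 14 world med [645.6 139.6 186.2] amax 116.5
120 8 world med [629.5 149.3 160.6] amax 136.2
```

The pin is upright over the loop, leaning about 2°. Trimming the lean and y, lowering to just above the loop, then checking.

Request:
servo_tool([
  {"travel": [0,0.012,0],"rot": [0.006,0.0048,-0.002],"hand": 0},
  {"travel": [0.019,0,0.057],"rot": [0,0,0],"hand": 0},
  {"travel": [0.019,0,0.057],"rot": [0,0,0],"hand": 0},
  {"travel": [0.019,0,0.057],"rot": [0,0,0],"hand": 0},
  {"travel": [0,0,0],"rot": [0,0,0],"hand": 0},
  {"travel": [0,0,0],"rot": [0,0,0],"hand": 0},
])

```text
clock: 17.77
position: [655.5, 142.3, 251.9]
ee_rot: [0.989, 0.003, -0.147, -0.015]
contact_force: [-0.1, -0.6, -1.3]
gripper_width: 28.9
grasp_force: 59.6
```

Run:
```python
from h import *
s=sensors.read_state();print(s['joints'].round(2),s['position'].round(1),Ro.from_quat(s['ee_rot']).as_matrix().round(3).tolist())
pin('12')
t=np.load('top12.npz')['im'];b=np.load('side12.npz')['im']
cv2.imwrite('pics/c12.png',np.hstack([cv2.resize(t[125:185,185:245],(400,400),interpolation=cv2.INTER_CUBIC),cv2.resize(b[130:230,230:330],(400,400))])[:,:,::-1])
```

```text
[ 0.39  0.61  0.45 -0.14 -1.68  1.19] [655.5 142.3 251.9] [[0.957, 0.001, -0.29], [0.01, -1.0, 0.029], [-0.29, -0.031, -0.957]]
top 78 cam dir [ 0.19  0.01 -0.98]
20 11 world med [649.1 143.1 220.6] amax 38.9
40 11 world med [649.7 141.7 203.5] amax 59.0
60 12 world med [649.4 141.7 183. ] amax 78.7
80 32 world med [634.5 143.5 160.6] amax 100.0
100 7 world med [649.4 143.2 145.8] amax 114.0
120 5 world med [654.8 136.7 113.6] amax 139.7
side 89 cam dir [ 0.23  0.84 -0.5 ]
20 15 world med [650.8 137.4 222.4] amax 36.4
40 18 world med [652.1 139.5 199.8] amax 59.8
60 18 world med [650.4 140.7 181.5] amax 79.8
80 23 world med [650.2 140.1 162. ] amax 99.3
100 12 world med [650.1 137.8 145.5] amax 117.7
```

View pics/c12.png

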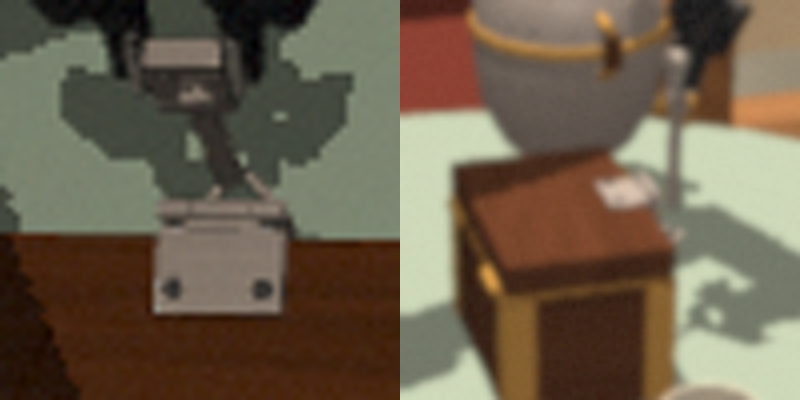

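The pin hangs plumb with its tip right above the loop (left crop, (235,190); loop legs at (215,190) and (265,190)). Lowering it while watching the force.

Request:
servo_tool([
  {"travel": [0.0116,0.0012,0.038],"rot": [0,0,0],"hand": 0},
  {"travel": [0.0116,0.0012,0.038],"rot": [0,0,0],"hand": 0},
  {"travel": [0.0116,0.0012,0.038],"rot": [0,0,0],"hand": 0},
  {"travel": [0.0116,0.0012,0.038],"rot": [0,0,0],"hand": 0},
  {"travel": [0,0,0],"rot": [0,0,0],"hand": 0},
])

```text
clock: 18.28
position: [654.9, 142.8, 209.9]
ee_rot: [0.989, 0.003, -0.148, -0.015]
contact_force: [-1.3, -2.4, -2.5]
gripper_width: 28.8
grasp_force: 59.7
```

Request:
servo_tool([
  {"travel": [0.0058,0.0006,0.019],"rot": [0,0,0],"hand": 0},
  {"travel": [0.0058,0.0006,0.019],"rot": [0,0,0],"hand": 0},
  {"travel": [0.0058,0.0006,0.019],"rot": [0,0,0],"hand": 0},
  {"travel": [0.0058,0.0006,0.019],"rot": [0,0,0],"hand": 0},
  {"travel": [0,0,0],"rot": [0,0,0],"hand": 0},
])

```text
clock: 18.7
position: [655.8, 142.7, 192.0]
ee_rot: [0.989, 0.003, -0.146, -0.016]
contact_force: [-2.6, -4.0, -4.8]
gripper_width: 29.1
grasp_force: 59.6
```

Request:
servo_tool([
  {"travel": [-0.003,0.007,0.001],"rot": [0,0,0],"hand": 0},
  {"travel": [0.0058,0.0006,0.019],"rot": [0,0,0],"hand": 0},
  {"travel": [0.0058,0.0006,0.019],"rot": [0,0,0],"hand": 0},
  {"travel": [0.0058,0.0006,0.019],"rot": [0,0,0],"hand": 0},
  {"travel": [0.0058,0.0006,0.019],"rot": [0,0,0],"hand": 0},
  {"travel": [0,0,0],"rot": [0,0,0],"hand": 0},
])

```text
clock: 19.2
position: [655.6, 142.1, 171.9]
ee_rot: [0.989, 0.003, -0.146, -0.016]
contact_force: [-3.8, -2.3, -3.5]
gripper_width: 28.6
grasp_force: 59.7
```

Run:
```python
from h import *
s=sensors.read_state();print(s['position'].round(1),s['contact_force'],s['wrist_torque'])
for n in('top','side'):
    im,d=grab(n,n+'13');P=cloud(n,d).reshape(-1,3);
    q=P[(abs(P[:,0]-652)<22)&(abs(P[:,1]-143)<20)&(P[:,2]>100)&(P[:,2]<168)]
    for lo in range(100,168,8):
        k=q[(q[:,2]>=lo)&(q[:,2]<lo+8)&(q[:,0]>640)]
        if len(k)>2: print(n,lo,len(k),np.median(k,0).round(1),k.min(0).round(),k.max(0).round())
```

```text
[655.6 142.1 171.9] [-3.76032004 -2.32208154 -3.50981633] [-0.62010128  0.18527051  0.17761962]
top 108 8 [652.9 138.  111.9] [651. 131. 109.] [659. 156. 115.]
top 116 4 [649.6 142.2 122.2] [649. 138. 119.] [655. 146. 123.]
top 124 3 [649.9 139.5 128.5] [649. 138. 124.] [651. 148. 132.]
top 132 3 [648.9 142.2 136.3] [647. 139. 132.] [650. 144. 138.]
top 140 3 [648.3 143.5 143.1] [648. 141. 142.] [649. 146. 145.]
top 148 10 [648.7 143.4 152.6] [647. 129. 150.] [654. 155. 155.]
top 156 23 [649.1 143.4 161.1] [646. 128. 157.] [656. 157. 164.]
top 164 4 [651.  141.8 165.3] [647. 138. 165.] [654. 149. 168.]
side 108 10 [652.  139.3 112.2] [647. 132. 109.] [660. 151. 116.]
side 116 5 [651.2 140.6 120.6] [648. 136. 117.] [654. 143. 123.]
side 124 6 [650.8 141.3 128.9] [648. 135. 124.] [655. 144. 132.]
side 132 4 [651.8 137.9 136.4] [647. 137. 135.] [654. 140. 138.]
side 140 8 [649.4 139.3 142.8] [647. 135. 140.] [655. 147. 148.]
side 148 5 [655.  132.2 153. ] [647. 127. 152.] [659. 153. 156.]
side 156 12 [647.5 129.5 160.8] [644. 123. 156.] [657. 151. 164.]
side 164 8 [647.5 134.1 165.4] [645. 127. 164.] [657. 154. 167.]
```

Request:
servo_tool([
  {"travel": [-0.004,0.003,0.001],"rot": [0,0,0],"hand": 0},
  {"travel": [0.0058,0.0006,0.019],"rot": [0,0,0],"hand": 0},
  {"travel": [0.0058,0.0006,0.019],"rot": [0,0,0],"hand": 0},
  {"travel": [0.0058,0.0006,0.019],"rot": [0,0,0],"hand": 0},
  {"travel": [0.0058,0.0006,0.019],"rot": [0,0,0],"hand": 0},
  {"travel": [0.0058,0.0006,0.019],"rot": [0,0,0],"hand": 0},
  {"travel": [0.0058,0.0006,0.019],"rot": [0,0,0],"hand": 0},
  {"travel": [0,0,0],"rot": [0,0,0],"hand": 0},
])

```text
clock: 19.97
position: [654.9, 141.8, 141.9]
ee_rot: [0.989, 0.003, -0.145, -0.017]
contact_force: [-3.2, 2.9, -4.8]
gripper_width: 29.0
grasp_force: 59.6
```

Request:
servo_tool([
  {"travel": [0.0058,0.0006,0.019],"rot": [0,0,0],"hand": 0},
  {"travel": [0,0,0],"rot": [0,0,0],"hand": 0},
])

```text
clock: 20.13
position: [654.9, 141.9, 137.4]
ee_rot: [0.989, 0.003, -0.145, -0.017]
contact_force: [-3.0, 3.5, -4.2]
gripper_width: 28.8
grasp_force: 59.5
```

Request:
servo_tool([
  {"travel": [0,-0.005,0],"rot": [0,0,0],"hand": 0},
  {"travel": [0.0046,0.0005,0.015],"rot": [0,0,0],"hand": 0},
  {"travel": [0,0,0],"rot": [0,0,0],"hand": 0},
])

```text
clock: 20.38
position: [655.1, 142.3, 134.6]
ee_rot: [0.989, 0.003, -0.145, -0.016]
contact_force: [-2.9, 2.5, -1.8]
gripper_width: 28.7
grasp_force: 59.8
```

Request:
servo_tool([
  {"travel": [0,0,0],"rot": [0,0,0],"hand": 0.42},
  {"travel": [0,0,0],"rot": [0,0,0],"hand": 0.5},
  {"travel": [0,0,0],"rot": [0,0,0],"hand": 0.6},
  {"travel": [0,0,0],"rot": [0,0,0],"hand": 0.6},
  {"travel": [0,0,0],"rot": [0,0,0],"hand": 0.6},
  {"travel": [0,0,0],"rot": [0,0,0],"hand": 0.6},
])

```text
clock: 20.88
position: [655.6, 142.2, 135.4]
ee_rot: [0.989, 0.003, -0.144, -0.016]
contact_force: [-0.3, 0.6, 0.6]
gripper_width: 51.3
grasp_force: 0.0
```

Request:
servo_tool([
  {"travel": [0,0,-0.04],"rot": [0,0,0],"hand": 0.6},
  {"travel": [0,0,-0.08],"rot": [0,0,0],"hand": 0.6},
  {"travel": [0,0,-0.12],"rot": [0,0,0],"hand": 0.6},
  {"travel": [0,0,-0.14],"rot": [0,0,0],"hand": 0.6},
  {"travel": [0,0,-0.14],"rot": [0,0,0],"hand": 0.6},
  {"travel": [0,0,0],"rot": [0,0,0],"hand": 0.6},
])

```text
clock: 21.38
position: [696.5, 137.6, 268.6]
ee_rot: [0.99, 0.003, -0.137, -0.017]
contact_force: [-0.8, -0.5, 1.9]
gripper_width: 51.7
grasp_force: 0.0
```

Run:
```python
from h import *
s=sensors.read_state();print(s['position'].round(1),s['contact_force'].round(1),s['gripper_width'])
I=[]
for n in('top','side'):
    im,d=grab(n,n+'14');I.append(im);P=cloud(n,d).reshape(-1,3);
    q=P[(abs(P[:,0]-652)<25)&(abs(P[:,1]-143)<25)&(P[:,2]>95)&(P[:,2]<200)&(P[:,0]>638)]
    for lo in range(95,200,8):
        k=q[(q[:,2]>=lo)&(q[:,2]<lo+8)]
        if len(k)>2: print(n,lo,len(k),np.median(k,0).round(1),k.min(0).round(),k.max(0).round())
    for nm,c0 in(('cup1',(613,-88)),('cup2',(421,-129))):
        P2=P[(abs(P[:,0]-c0[0])<50)&(abs(P[:,1]-c0[1])<50)&(P[:,2]>60)&(P[:,2]<68)];print(nm,len(P2),circ(P2) if len(P2)>15 else '')
t,b=I
cv2.imwrite('pics/c14.png',np.hstack([cv2.resize(t[125:185,185:245],(400,400),interpolation=cv2.INTER_CUBIC),cv2.resize(b[130:230,230:330],(400,400))])[:,:,::-1])
```

```text
[696.5 137.6 268.6] [-0.8 -0.5  1.9] 51.72281054484372
top 119 14 [651.3 144.9 123.4] [648. 129. 119.] [656. 157. 127.]
top 127 11 [647.6 131.5 129.6] [647. 128. 128.] [657. 153. 135.]
top 135 8 [647.9 143.  137.9] [646. 130. 135.] [650. 157. 143.]
top 143 6 [647.  142.6 147.3] [646. 129. 146.] [656. 156. 149.]
top 151 29 [649.6 144.2 157.1] [647. 128. 152.] [658. 158. 159.]
top 159 28 [653.2 145.3 161.2] [648. 130. 159.] [657. 157. 165.]
cup1 118 [613.  -87.6  39.7]
cup2 126 [ 422.9 -127.7   39.7]
side 111 9 [646.  135.2 116.5] [645. 123. 115.] [655. 155. 119.]
side 119 11 [647.7 129.7 124. ] [645. 125. 119.] [657. 148. 127.]
side 127 8 [650.6 132.7 132.4] [644. 126. 130.] [655. 158. 134.]
side 135 14 [647.4 130.6 139.4] [644. 118. 135.] [655. 152. 143.]
side 143 7 [648.7 132.  147.5] [646. 127. 143.] [655. 158. 149.]
side 151 12 [648.1 132.2 156.1] [644. 126. 151.] [655. 149. 158.]
side 159 12 [651.5 141.  161.4] [646. 127. 160.] [657. 160. 164.]
cup1 119 [611.  -90.4  39.7]
cup2 124 [ 420.6 -130.5   39.7]
```

View pics/c14.png

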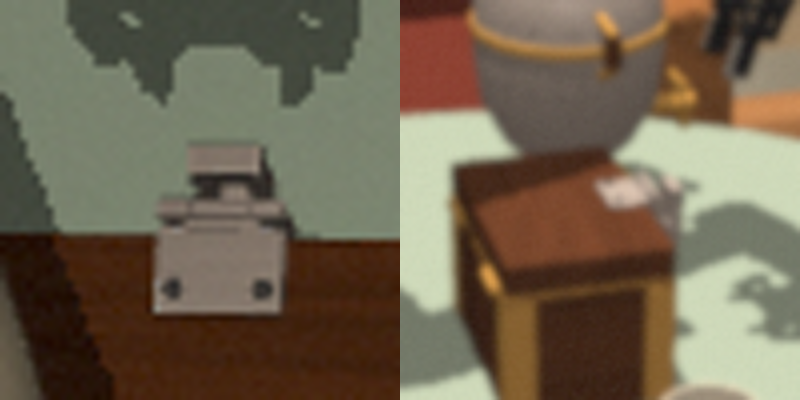

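The handle rests on the staple with its top at z≈161, so the shoulder is at ≈111. It stands plumb at (652,144), the cups are where they started, and the gripper is clear. Handing in.

```bash
python3 -c "
from bench import job_done
print(job_done())"
```

```text
the job is handed in; nothing more can be done
None
```

The job is handed in at about 21 s on the robot's clock: the hasp is down over the staple, and the pin stands upright through the loop with its shoulder on the staple. The lid is shut and both cups are within a few millimetres of where they started. The cameras could not see the hasp's lower end, so I judged it home from a 9 N push and the finger position. The judge's verdict was not shown.

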